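# Lock down the pump knob of a salad spinner

## Robot

A 6-joint arm with a two-finger parallel gripper is mounted at the origin on a cart in front of the work surface, level with it; the furniture and walls round the work are solid. World frame = base frame: x ahead of the robot, y to its left, z up, the work surface at z = 0. Lengths are in mm, angles in rad, forces in N, time in s.
With the tool pointing down it reaches from about 275 to 1000 mm from the base axis. Payload 8.4 kg.
Tool frame: the origin (TCP) lies between the finger pads; the fingertips stand r.finger_overhang ahead of it and the grasp point (between the pads) is the TCP (r.finger_overhang is the distance from the TCP to the fingertips, in mm); z points along the fingers, y is the line along which they close (so a half turn about z gives the same grasp; the last joint's range is limited). The gripper opens to 85 mm and grips with 20 to 120 N. Pads are 22 mm wide; open, the fingers measure 114 mm over their backs; the gripper's body (76 mm by 85 mm) begins 54 mm behind the grasp point. The pads swing forward as they close: fully open they stand 13 mm farther back than shut.
Start: joints at [1.181, 0.353, 1.633, -0, 1.155, -0.002], TCP at [236.344, 578.592, 211.581] pointing down, gripper open.
Joint ranges: [-2.63, 2.63], [-0.92, 2.1], [0.06, 2.66], [-1.3, 4.44], [0, 2.69], [-3.02, 3.02]. Speed limits (rad/s): [2.22, 2.22, 2.79, 3.14, 3.14, 3.14].

## Interface

Orientations are given as [roll, pitch, yaw] about the fixed x, y, z axes, in that order (R = Rz(yaw) Ry(pitch) Rx(roll)).
In Python, from rig import r, cams, sign_off gives the robot as it stands.
- The arm moves only by the shell command python3 -m crank 'ROWS' [FORCE]. ROWS is JSON, a list of rows, each a list of 7 numbers: the shift along the tool's x, y, z in m, then the turn, a rotation vector about the tool's x, y, z in rad, then the closure, from 0 (fully open) to 1 (shut). In form: [[dx, dy, dz, ax, ay, az, gripper], ...]. A call has 1 to 5 rows; each row is the pose to reach, as a shift and turn from the pose commanded when the call began, along the tool's axes at that moment; what a row does not reach only later rows make up. A row lasts 1/10 s, in which the tool goes at most 50 mm and 8.59 degrees, less where a joint would pass 70% of its speed; a pose out of reach is approached as far as the arm can. A call with a gripper value outside its range is refused whole. The fingers move at their own pace and stop on an object; FORCE is the grip in N (left out, the last holds). Time passes only in rows, so rows that repeat a pose let the fingers close. It gives the time, the measured TCP pose, the force, the opening and the grip force at its end, in the units of the state.
- r.sense(): the state, without advancing time (a new reading comes with each control period).
- cams.grab_frame(name): name is "side" or "top" or "wrist"; returns a dict with "image" (420x560x3 uint8, red, green, blue), "fx", "fy", "cx", "cy" (pixels), "position" and "orientation" of the camera in the world. Camera axes: x right, y down, z forward; pixel columns grow to the right and rows downward; lengths in mm; the calibration is good to about 2 mm. A picture is of the moment at which its call begins. There is no depth.
- sign_off(): hands the job in; it is judged then, once.
The state is a dict: "clock": time; "qpos": joint angles; "qvel": joint speeds; "joint_efforts": joint torques, N m; "eef_pos": TCP position; "tcp_rot": TCP orientation; "contact_force": force on the tool from outside, world axes, zero at the start; "wrist_torque": the same for the moment, N m; "opening": opening from 0.0 (shut) to 1.0 (fully open); "grasp_force": force on a finger pad.
Only numpy, scipy, OpenCV 4.12 (cv2) and the standard library are available. Lean on these libraries where they do the work, as an engineer would, in place of code of your own. Each camera call takes 0.05 s, during which the arm holds its last target. There are 200 camera calls.

## Task

Get the salad spinner ready for the cupboard: press its black pump knob right down, keep it pressed with one fingertip, and with another finger push the green lock slide all the way in over the knob's edge; only then let go, so that the lock alone keeps the knob down, and take the hand away. Do not grip or lift anything: the spinner stays standing where it is, and the salad bowl, bottles and jar around it are left alone.

Things in the scene. Friction and masses are not known exactly. Their poses are not given: they have to be found in the camera images.
- spinner: small salad spinner, loose on non-slip feet, about 1.1 kg: clear bowl with white basket, white lid, 202 mm across. Origin at the centre of its underside, z up; lid's flat top (radius 84 mm) at z = 130 mm. Black pump knob in the middle; green lock slide on the -x side of it, sliding along +x, straight toward the knob's centre. The round grey brake button on the +y side is not needed.
- knob_top (a point): centre of the flat top of the black pump knob, 72 mm in diameter, glossy: a finger slides on it easily; moves with the knob. 36 mm above the lid when the knob is up, 2 mm above it when it is fully down.
- pump_knob (a joint): how far the knob is pressed down, m: 0 = up, 0.034 = fully down (firm stop). Sprung: pushes back with 4 N at the top, 9 N at the bottom, and returns when let go. The lock slide can pass over the knob's edge only beyond 0.028; once locked and let go, the knob rises to about 0.028 and the slide holds it there.
- lock_tab (a point): middle of the outer, ribbed face of the lock slide's green thumb tab, the face to push toward the knob; moves with the slide. 16 mm above the lid; tab 28 mm wide (spinner's y), 10 mm thick (x), up to 24 mm above the lid. 56 mm from the knob's axis when open, 42 mm when home. Outside it the lid is flat and free for a finger, out to 84 mm from the axis.
- lock_nose (a point): nose of the lock slide's flat tongue (4 mm thick, 22 mm wide, underside 8 mm above the lid), 18 mm from the tab's outer face toward the knob. Open, it is 38 mm from the knob's axis (2 mm clear of the knob); home, 24 mm, so it covers the outer 12 mm of the pressed knob's top.
- lock_slide (a joint): how far the lock slide is pushed in toward the knob, m: 0 = open, 0.014 = home (stop). It moves with about 1 to 2 N of friction and stays where it is left; it starts within 2 mm of open. While the knob is up it strikes the knob's side at about 0.002.
- salad_bowl: white bowl, 200 mm across and 91 mm high, loose, beside the spinner; origin at the centre of its underside. Leave it alone.
- oil_bottle_mid (a point): small oil bottle with yellow cap, 40 mm across and 146 mm high, loose; point on its axis at half height. Leave it alone.
- dark_bottle_mid (a point): dark bottle with green cap, 46 mm across and 188 mm high, loose; point on its axis at half height. Leave it alone.
- herb_jar_mid (a point): dark green spice jar with black cap, 40 mm across and 128 mm high, loose; point on its axis at half height. Leave it alone.

How it is judged (in metres and radians):
On the way, in this order (a step that is already met when the one before it is completed fails the run):
1. the pump knob is pressed right down with the lock slide still open (value of joint pump_knob above 0.0295 m and value of joint lock_slide below 0.007 m), for 0.1 s.
2. the lock slide is pushed home while the knob is still held down by the finger, deeper than the lock alone would hold it (value of joint lock_slide above 0.0115 m and value of joint pump_knob above 0.029 m), for 0.1 s.
3. the knob is let go and the lock alone keeps it down (value of joint lock_slide above 0.0115 m and value of joint pump_knob between 0.025 and 0.0287 m and contact force between each of the arm, the fingers and spinner below 0.1 N), for 0.2 s.
At the end, for the whole second after the job is handed in: The lock slide is home (pushed in more than 11.5 of its 14 mm) and by itself keeps the pump knob down (between 25 and 28.7 mm of its 34 mm travel); the spinner stands upright and still within 35 mm of where it stood; the bowl, bottles and jar are within 30 mm of where they stood (value of joint lock_slide above 0.0115 m and value of joint pump_knob between 0.025 and 0.0287 m and linear speed of spinner below 0.01 m/s and angle between spinner's own z axis and vertical below 0.05 rad and distance of spinner from where it was at the start of the episode below 0.035 m and distance of each of salad_bowl, oil_bottle_mid, dark_bottle_mid, herb_jar_mid from where it was at the start of the episode below 0.03 m); the robot touches nothing.
It fails at once if the spinner is lifted off the worktop (more than 8 mm) (height (world z) of spinner above 0.008 m).
It fails at once if the spinner is tipped (angle between spinner's own z axis and vertical above 0.15 rad).
It fails at once if the spinner is shoved more than 35 mm (distance of spinner from where it was at the start of the episode above 0.035 m).
It fails at once if the salad bowl, a bottle or the jar is moved more than 30 mm or knocked over (distance of any of salad_bowl, oil_bottle_mid, dark_bottle_mid, herb_jar_mid from where it was at the start of the episode above 0.03 m).
It also fails if it takes over 35 s, if anything falls off the work surface, if the arm or the gripper's body presses on something with over 40 N, if the wrist force passes 120 N, or if a joint passes its speed limit or range.

## Working session

There is one attempt and no reset: what is moved stays moved. The work goes in short steps, Python scripts to look and compute and a shell command to move; the robot and the scene stay as the last step left them, time stands still between calls to the robot, and variables do not carry over. Pictures are saved under pics/ and viewed, at most 11 in all, crops included, and the job is handed in when it is done.

```bash
ls; mkdir -p pics
python3 - <<'E'
from rig import r,cams
import cv2
for n in("top","side"):
    f=cams.grab_frame(n); cv2.imwrite(f"pics/{n}0.png",f["image"][:,:,::-1])
    print(n,{k:v for k,v in f.items() if k!="image"})
print(r.sense(),r.finger_overhang)
E
```

```text
pics
top {'fx': 543.365793631491, 'fy': 543.365793631491, 'cx': 270.18684094777075, 'cy': 205.51654561341948, 'position': array([ 352.0061301 ,  -41.04740488, 1426.23712411]), 'orientation': array([-2.98145488,  0.00465806, -1.57543797])}
side {'fx': 468.3884339867846, 'fy': 468.3884339867846, 'cx': 280.71769277226906, 'cy': 207.51048190675874, 'position': array([ 745.96959355, -553.2115565 ,  967.31011591]), 'orientation': array([-2.55429305,  0.00998456,  0.36213659])}
{'clock': 0.1, 'qpos': array([ 1.18061778e+00,  3.53576072e-01,  1.63405751e+00, -1.21301012e-05,
        1.15519166e+00, -2.42098513e-03]), 'qvel': array([-0.00042032, -0.00146547, -0.00267593,  0.00026369, -0.00066286,
        0.00046108]), 'joint_efforts': array([-7.56037734e-04, -6.06353903e+01, -3.42820036e+01, -2.62663593e-05,
        3.94618866e-03,  2.53595613e-05]), 'eef_pos': array([236.16659097, 578.17933185, 210.93948759]), 'tcp_rot': array([-3.14036004e+00,  8.10732590e-06,  2.75384000e+00]), 'contact_force': array([-0.47719884,  0.14747048, -0.08459853]), 'wrist_torque': array([ 0.00744545,  0.01261763, -0.04098226]), 'grasp_force': 0.0, 'opening': 1.0030120203692676} 19.0
```

View pics/top0.png

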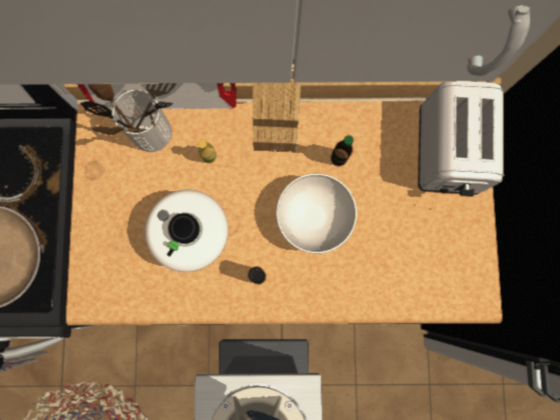

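View pics/side0.png

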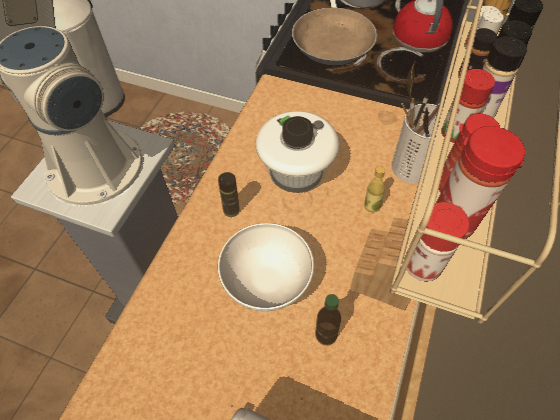

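The top view shows the knob at about (184,228), the green tab at (172,246) and the brake at (163,215). In the side view the knob is at about (298,131) and the tab at (284,120). The jar (257,275), bowl and bottles are clear of the lid.

```bash
cat > h.py <<'E'
import numpy as np, cv2
from scipy.spatial.transform import Rotation as R
def ray(f,u,v):
    d=R.from_euler('xyz',f["orientation"]).apply([(u-f["cx"])/f["fx"],(v-f["cy"])/f["fy"],1.])
    return np.array(f["position"]),d/np.linalg.norm(d)
def plane(f,u,v,z):
    p,d=ray(f,u,v); return p+d*(z-p[2])/d[2]
def tri(a,b):
    A=np.zeros((3,3));y=np.zeros(3)
    for p,d in(a,b):
        M=np.eye(3)-np.outer(d,d);A+=M;y+=M@p
    x=np.linalg.solve(A,y); return x,[np.linalg.norm(np.cross(x-p,d)) for p,d in(a,b)]
def blob(mask,box):
    m=np.zeros(mask.shape,np.uint8);x0,y0,x1,y1=box;m[y0:y1,x0:x1]=mask[y0:y1,x0:x1]
    n,l,s,c=cv2.connectedComponentsWithStats(m); i=1+np.argmax(s[1:,4]); return c[i],s[i],(l==i).astype(np.uint8)
E
python3 - <<'E'
from h import *
from rig import cams
F={n:cams.grab_frame(n) for n in("top","side")}
box={"top":(140,185,232,275),"side":(250,105,345,175)}
P={}
for n,f in F.items():
    im=f["image"];hsv=cv2.cvtColor(im,cv2.COLOR_RGB2HSV)
    g=((hsv[...,0]>40)&(hsv[...,0]<85)&(hsv[...,1]>110)&(hsv[...,2]>60)).astype(np.uint8)
    k=(im.max(2)<75).astype(np.uint8)
    for nm,m in(("green",g),("knob",k)):
        c,s,_=blob(m,box[n]);P[n,nm]=c;print(n,nm,c,s)
    b=box[n];cr=im[b[1]-5:b[3]+5,b[0]-5:b[2]+5,::-1]
    cv2.imwrite(f"pics/{n}c.png",cv2.resize(cr,None,fx=4,fy=4,interpolation=cv2.INTER_CUBIC))
a,b=[cv2.imread(f"pics/{n}c.png") for n in F]
b=cv2.copyMakeBorder(b,0,a.shape[0]-b.shape[0],0,0,0)
o=np.hstack([a,b]);print(o.shape,a.shape);cv2.imwrite("pics/both.png",o)
print("green tri",tri(*[ray(F[n],*P[n,"green"]) for n in F]))
print("knob tri",tri(*[ray(F[n],*P[n,"knob"]) for n in F]))
for n in F: print(n,plane(F[n],*P[n,"knob"],160),plane(F[n],*P[n,"green"],150))
E
```

```text
top green [172.91044776 244.91044776] [168 240  10  10  67]
top knob [183.3551532  228.05571031] [169 214  30  29 718]
side green [283.44736842 119.68421053] [279 116  11   9  38]
side knob [297.42666667 131.316     ] [283 117  30  30 750]
(400, 828, 3) (400, 408, 3)
green tri (array([463.81120419, 192.24388118, 150.30529051]), [np.float64(1.9165657854496398), np.float64(1.91656578544975)])
knob tri (array([505.50197758, 169.94745768, 147.28035315]), [np.float64(0.12117134530109042), np.float64(0.12117134530113331)])
top [504.08020707 167.91160209 160.        ] [465.48724509 193.33082656 150.        ]
side [509.13675427 158.65251124 160.        ] [462.19696464 191.25654588 150.        ]
```

View pics/both.png

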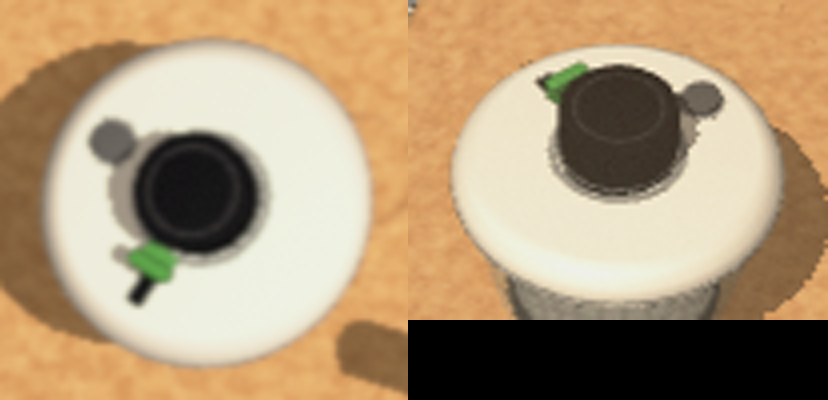

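The enlarged views show the knob's top ring, centred at about (190,190) in the top crop and (618,103) in the side crop. The tab is on the robot's left-front side of the knob. The black groove outside the tab gives the slide axis.

```bash
cat >> h.py <<'E'
def delta(s,pos,yaw):
    T=R.from_euler('xyz',s["tcp_rot"]); G=R.from_euler('xyz',[np.pi,0,yaw])
    return T.inv().apply(np.array(pos)-s["eef_pos"])/1000,(T.inv()*G).as_rotvec()
E
python3 - <<'E'
from h import *
from rig import r,cams
F={n:cams.grab_frame(n) for n in("top","side")}
print("knobtop",tri(ray(F["top"],182.2,227.2),ray(F["side"],297.2,125.5)))
k=plane(F["top"],182.2,227.2,166);b=plane(F["top"],135+112/4-.5,180+142/4-.5,136);e=plane(F["top"],135+137/4-.5,180+300/4-.5,131)
print(k,b,e,"yaw brake",np.arctan2(*(b-k)[1::-1])-np.pi/2,"groove",np.arctan2(*(k-e)[1::-1]))
print(delta(r.sense(),[490,176,320],1.03))
E
```

```text
knobtop (array([504.95013586, 169.27164737, 167.40475713]), [np.float64(0.3022612361431864), np.float64(0.3022612361431862)])
[505.38537301 169.66401966 166.        ] [538.76598974 222.63661539 136.        ] [444.35259476 206.19157694 131.        ] yaw brake -0.5622932461135881 groove -0.5393090675471954
(array([-0.38705847, -0.27665164, -0.10852455]), array([-3.69019143e-04,  4.03032014e-04,  1.72377878e+00]))
```

```bash
python3 -m crank '[[-0.01,-0.01,-0.04,0,0,0.12,0],[-0.04,-0.03,-0.07,0,0,0.26,0],[-0.075,-0.055,-0.09,0,0,0.4,0],[-0.11,-0.08,-0.105,0,0,0.54,0],[-0.145,-0.105,-0.11,0,0,0.68,0]]'
python3 - <<'E'
from h import *
from rig import r
print(delta(r.sense(),[490,176,320],1.03))
E
```

```text
clock: 0.8
eef_pos: [331.9, 425.8, 323.6]
tcp_rot: [3.139, -0.001, 2.069]
contact_force: [0.3, -0.1, 0.2]
opening: 1.0
grasp_force: 0.0
(array([-0.29497497,  0.01964933,  0.00328878]), array([ 0.00193968, -0.00241211,  1.03862053]))
```

```bash
python3 -m crank '[[-0.04,0.002,0,0,0,0.14,0.41],[-0.08,0.005,0,0,0,0.28,0.41],[-0.12,0.007,0,0,0,0.42,0.41],[-0.16,0.01,0,0,0,0.56,0.41],[-0.2,0.013,0,0,0,0.7,0.41]]' 30
python3 - <<'E'
from h import *
from rig import r
print(delta(r.sense(),[490,176,320],1.02))
E
```

```text
clock: 1.3
eef_pos: [439.3, 256.1, 321.8]
tcp_rot: [3.141, -0.0, 1.368]
contact_force: [1.2, -0.2, -0.1]
opening: 0.588
grasp_force: 0.0
(array([-0.06825407,  0.06582178,  0.00177515]), array([ 2.74738009e-04, -3.89846953e-04,  3.48118926e-01]))
```

```bash
python3 -m crank '[[-0.03,0.03,0,0,0,0.14,0.41],[-0.055,0.055,0,0,0,0.28,0.41],[-0.068,0.066,0,0,0,0.348,0.41],[-0.068,0.066,0,0,0,0.348,0.41]]'
python3 - <<'E'
from h import *
from rig import r,cams
f=cams.grab_frame("wrist");cv2.imwrite("pics/w1.png",f["image"][:,:,::-1]);print(f["position"],f["orientation"],f["fx"],r.sense()["eef_pos"],r.sense()["tcp_rot"])
E
```

```text
clock: 1.7
eef_pos: [491.0, 176.1, 321.5]
tcp_rot: [3.141, 0.0, 1.022]
contact_force: [0.6, 0.2, -0.6]
opening: 0.592
grasp_force: 0.0
[531.8099198  240.29821172 483.70284322] [ 2.83672671e+00 -1.25555199e-03 -5.49072844e-01] 347.742140849508 [490.29438381 177.27340368 321.49198495] [-3.14127782e+00  7.98992650e-05  1.02477603e+00]
```

View pics/w1.png

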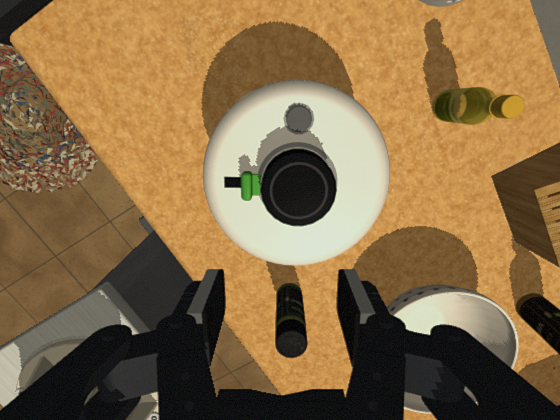

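The wrist view shows the knob's top disc at about (299,188) and the green tab at (247,186), with the groove outside it. The slide axis is nearly along the image rows, which matches the finger line. The fingertips are at columns of about 222 and 340.

```bash
cat > m.py <<'E'
from h import *
from rig import r,cams
f=cams.grab_frame("wrist");s=r.sense()
im=f["image"];hsv=cv2.cvtColor(im,cv2.COLOR_RGB2HSV)
g=((hsv[...,0]>40)&(hsv[...,0]<85)&(hsv[...,1]>110)&(hsv[...,2]>60)).astype(np.uint8)
c,st,m=blob(g,(200,100,300,260));print("green",c,st)
k=(im.max(2)<40).astype(np.uint8)
ck,sk,mk=blob(k,(255,100,400,240));print("knob",ck,sk)
(x,y),rad=cv2.minEnclosingCircle(cv2.findContours(mk,0,2)[0][0]);print("circ",x,y,rad)
ring=plane(f,299,190,166);print("ring",ring)
for u,v in((240.5,st[1]),(240.5,st[1]+st[3]-1)):print("taboutertop",plane(f,u,v,154))
for u,v in((224,185),(224,182)):print("groove",plane(f,u,v,131))
T=R.from_euler('xyz',s["tcp_rot"])
for u in(222,338):print("tip in tool",T.inv().apply(plane(f,u,275,s["eef_pos"][2]-15)-s["eef_pos"]))
b=plane(f,298.5,118,136);print("brake",b)
cv2.imwrite("pics/w1c.png",cv2.resize(im[100:280,200:400,::-1],None,fx=4,fy=3.3,interpolation=2)[:600])
E
python3 m.py
```

```text
green [251.16523605 185.72103004] [242 173  20  28 466]
knob [299.7227955 190.9793621] [ 274  166   53   51 2132]
circ 299.6538391113281 190.42308044433594 26.483606338500977
ring [507.89350832 170.05430848 166.        ]
taboutertop [467.65292847 210.7224751  154.        ]
taboutertop [453.041563   188.44647219 154.        ]
groove [441.81436907 206.97501223 131.        ]
groove [443.57995342 209.58517179 131.        ]
tip in tool [-14.11536618 -30.77546571  15.01635015]
tip in tool [-14.23818408  34.60009479  14.98036308]
brake [541.12021343 224.68155123 136.        ]
```

View pics/w1c.png

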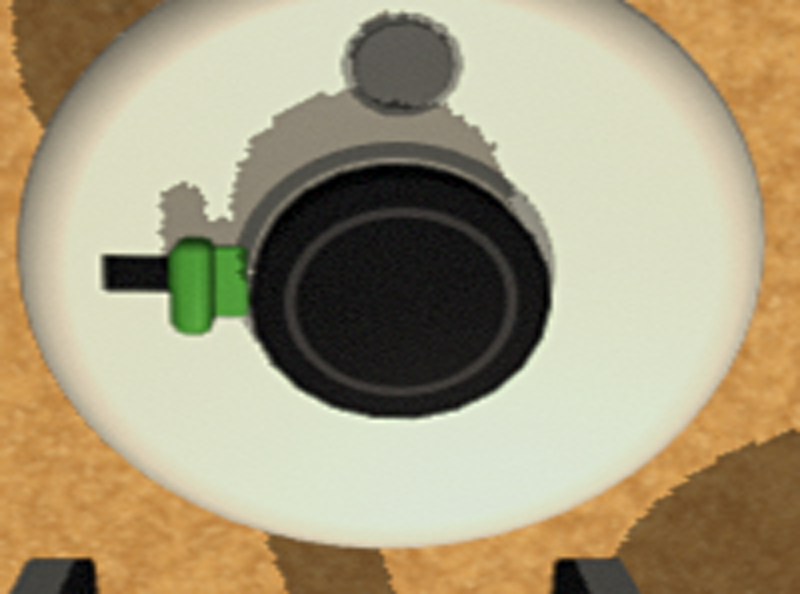

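The crop shows the knob ring centred at full-image pixel (300.2,191.4), the tab's outer edge at column 242.5 with its middle at row 186.4, and the groove at row 182.4. The fingertips do not project where I expect, so I'll check them in the side view.

```bash
cat > sv.py <<'E'
from h import *
from rig import r,cams
import sys
f=cams.grab_frame("side");s=r.sense()
T=R.from_euler('xyz',s["tcp_rot"]);C=R.from_euler('xyz',f["orientation"])
def pr(p):
    q=C.inv().apply(np.array(p)-f["position"]);return f["fx"]*q[0]/q[2]+f["cx"],f["fy"]*q[1]/q[2]+f["cy"]
im=f["image"].copy();u0,v0=map(int,pr(s["eef_pos"]));x0,y0=max(u0-75,0),max(v0-55,0)
o=cv2.resize(im[y0:y0+120,x0:x0+150,::-1],None,fx=5,fy=5,interpolation=2)
for z in(12,19):
  for y in(-25,25):
    for x in(-11,11):
      u,v=pr(T.apply([x,y,z])+s["eef_pos"]);cv2.circle(o,(int((u-x0+.5)*5),int((v-y0+.5)*5)),3,(0,0,255) if z==19 else (255,0,0),-1)
cv2.imwrite(sys.argv[1],o);print(x0,y0,s["eef_pos"])
E
python3 sv.py pics/s1.png
```

```text
218 13 [489.72233169 178.46507748 321.52174084]
```

View pics/s1.png

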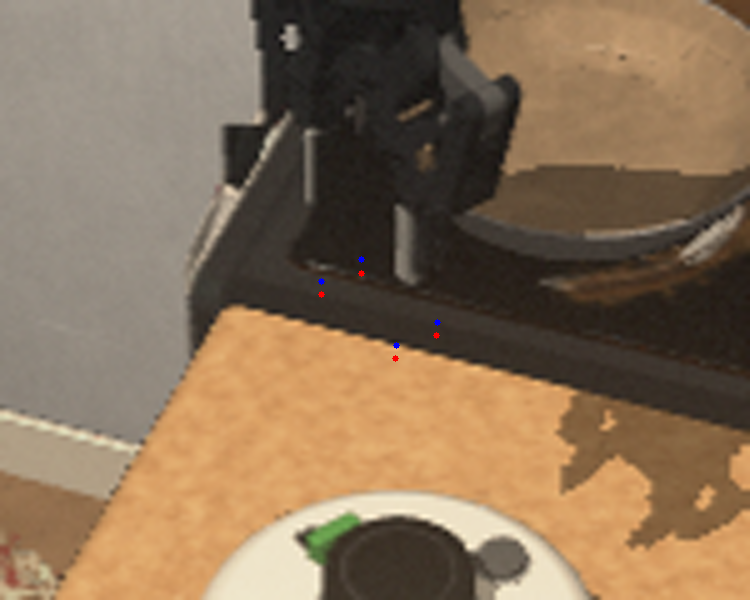

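The side view shows the right fingertip at about crop (408,283), roughly 60 crop pixels above where the nominal tip projects. So the tips stand higher than I assumed. I'll triangulate them.

Run:
```python
from h import *
from rig import r,cams
s=r.sense();print(s["clock"],s["eef_pos"],s["qvel"].round(3),s["qpos"].round(4),s["contact_force"])
w=cams.grab_frame("wrist");f=cams.grab_frame("side");s=r.sense()
T=R.from_euler('xyz',s["tcp_rot"])
print(s["clock"],s["eef_pos"],s["qpos"].round(4),w["position"])
# narrow triangulations: right tip front-inner corner (wrist) vs side lower tip corners
for uv in((338.7,269),(345,269)):
  for sp in((297.5,69),(301,68.5)):
    p,e=tri(ray(w,*uv),ray(f,*sp));print(uv,sp,p.round(1),T.inv().apply(p-s["eef_pos"]).round(1),e[0].round(1))
k=plane(w,300.2,191.4,166);t=plane(w,242.5,186.4,152);g=plane(w,224.5,182.4,131)
print("knob",k,"tab",t,"groove",g,np.arctan2(*(k-t)[1::-1]),np.arctan2(*(k-g)[1::-1]),np.linalg.norm((k-t)[:2]))
```

```text
1.85 [489.72233169 178.46507748 321.52174084] [ 0.016 -0.002  0.002 -0.     0.002  0.002] [3.4630e-01 9.7900e-02 1.7154e+00 4.0000e-04 1.3286e+00 8.8960e-01] [-0.38407217 -0.16193614 -0.48187882]
1.95 [489.59194912 178.84924057 321.60303463] [3.4720e-01 9.7700e-02 1.7154e+00 3.0000e-04 1.3285e+00 8.8990e-01] [530.24383637 242.75664503 483.77515101]
(338.7, 269) (297.5, 69) [510.  164.7 334.2] [ -1.5  24.8 -12.6] 6.4
(338.7, 269) (301, 68.5) [513.4 166.6 336. ] [  1.8  26.7 -14.4] 3.1
(345, 269) (297.5, 69) [511.6 163.5 335.4] [ -1.8  26.8 -13.8] 7.5
(345, 269) (301, 68.5) [515.  165.3 337.2] [  1.5  28.7 -15.6] 4.2
knob [507.58193986 169.59356613 166.        ] tab [461.04086505 199.69943902 152.        ] groove [443.07234461 210.09302808 131.        ] -0.5741694161655962 -0.5606140239733265 55.429551927991604
```

```bash
cat > d.py <<'E'
from h import *
from rig import r
import sys
z=float(sys.argv[1]);off=float(sys.argv[2]) if len(sys.argv)>2 else -37
s=r.sense();ps=-.567;ax=np.array([np.cos(ps),np.sin(ps)])
k=np.array([506.5,169.5]);rel=s["eef_pos"][:2]-k
print(s["clock"],"along",(rel@ax).round(1),"across",(rel@[-ax[1],ax[0]]).round(1),"z",s["eef_pos"][2].round(1),"yaw",s["tcp_rot"].round(4),"F",s["contact_force"].round(1))
d,a=delta(s,[*(k+off*ax),z],ps+np.pi/2);print(d.round(4),a.round(4))
E
python3 d.py 250
```

```text
1.95 along -19.3 across -1.2 z 321.6 yaw [-3.1414e+00 -1.0000e-04  1.0280e+00] F [ 0.1  0.9 -0.7]
[ 0.0016 -0.0177  0.0716] [-0.0002 -0.0001  0.0242]
```

```bash
python3 -m crank '[[0.0008,-0.009,0.025,0,0,0.012,0.41],[0.0016,-0.0177,0.05,0,0,0.024,0.41],[0.0016,-0.0177,0.07,0,0,0.024,0.41],[0.0016,-0.0177,0.0716,0,0,0.024,0.41],[0.0016,-0.0177,0.0716,0,0,0.024,0.41]]'; python3 d.py 210
python3 - <<'E'
from h import *
from rig import cams
a=cams.grab_frame("wrist")["image"][...,::-1];b=cams.grab_frame("side")["image"][50:200,220:370,::-1]
b=cv2.resize(b,None,fx=2.6,fy=2.6,interpolation=2);a=a[:, 130:530]
o=np.hstack([a[:390],b]);print(o.shape);cv2.imwrite("pics/ws2.png",o)
E
```

```text
clock: 2.45
eef_pos: [475.5, 189.1, 250.2]
tcp_rot: [-3.141, 0.0, 1.003]
contact_force: [0.2, 0.1, 0.6]
opening: 0.592
grasp_force: 0.0
2.45 along -36.7 across -0.1 z 250.2 yaw [-3.1413e+00  4.0000e-04  1.0034e+00] F [0.2 0.1 0.6]
[ 0.0001 -0.0003  0.0402] [-0.0003  0.0004 -0.0004]
(390, 790, 3)
```

View pics/ws2.png

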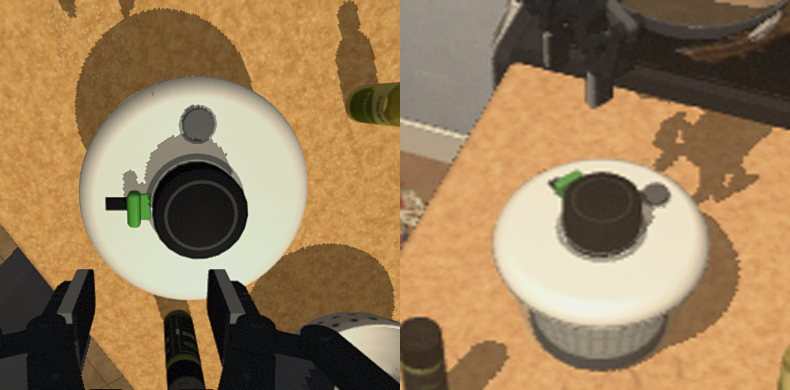

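The wrist half shows the left finger outside the tab's column and the right finger toward the knob. The side half shows the fingertip at about (600,105), well above the knob. I'll triangulate the tip corner again.

Run:
```python
from h import *
from rig import r,cams
w=cams.grab_frame("wrist");f=cams.grab_frame("side");s=r.sense()
T=R.from_euler('xyz',s["tcp_rot"])
for uv,sp in(((356,270),(301.5,88.5)),((339,270),(296,88))):
    p,e=tri(ray(w,*uv),ray(f,*sp));print(T.inv().apply(p-s["eef_pos"]).round(1),e[0].round(1))
for u in(224,207,339,356):
  for z in(-35,-13,13):
    P=T.inv().apply(plane(w,u,270,s["eef_pos"][2]-z)-s["eef_pos"]);print(u,P.round(1))
```

```text
[  7.9  34.4 -23. ] 0.3
[  3.8  25.5 -19.2] 3.3
224 [ 14.  -21.4 -35. ]
224 [  3.2 -25.4 -13. ]
224 [ -9.5 -30.   12.9]
207 [ 14.  -28.3 -35. ]
207 [  3.2 -33.4 -13. ]
207 [ -9.5 -39.4  12.9]
339 [ 14.   24.9 -34.9]
339 [  3.2  29.  -13. ]
339 [-9.5 33.8 13. ]
356 [ 14.   31.7 -34.9]
356 [  3.2  37.  -13. ]
356 [-9.5 43.2 13. ]
```

```bash
python3 -m crank '[[0,0,0.025,0,0,0,0.41],[0,0,0.045,0,0,0,0.41],[0,0,0.058,0,0,0,0.41],[0,0,0.058,0,0,0,0.41]]'; python3 d.py 180
```

```text
clock: 3.05
eef_pos: [475.1, 188.2, 190.9]
tcp_rot: [-3.14, 0.002, 1.002]
contact_force: [-0.2, 0.4, -0.1]
opening: 0.587
grasp_force: 0.0
3.05 along -36.6 across -1.1 z 190.9 yaw [-3.1403e+00  1.8000e-03  1.0017e+00] F [-0.2  0.4 -0.1]
[ 0.0011 -0.0004  0.0109] [-0.0013  0.0018 -0.0021]
```

```bash
python3 -m crank '[[0,0,0.003,0,0,0,0.41],[0,0,0.006,0,0,0,0.41],[0,0,0.009,0,0,0,0.41],[0,0,0.012,0,0,0,0.41],[0,0,0.012,0,0,0,0.41]]'; python3 d.py 180
```

```text
clock: 3.55
eef_pos: [475.6, 188.5, 179.7]
tcp_rot: [-3.141, 0.0, 1.002]
contact_force: [0.3, -0.2, 1.2]
opening: 0.592
grasp_force: 0.0
3.55 along -36.2 across -0.6 z 179.7 yaw [-3.1413e+00  3.0000e-04  1.0017e+00] F [ 0.3 -0.2  1.2]
[ 0.0006 -0.0008 -0.0003] [-0.0002  0.0003 -0.0021]
```

```bash
python3 -m crank '[[0.0003,-0.0008,0.003,0,0,0,0.41],[0.0003,-0.0008,0.006,0,0,0,0.41],[0.0003,-0.0008,0.009,0,0,0,0.41],[0.0003,-0.0008,0.009,0,0,0,0.41]]'; python3 d.py 170
python3 - <<'E'
from h import *
from rig import cams
a=cams.grab_frame("wrist")["image"][...,::-1];b=cams.grab_frame("side")["image"][50:200,220:370,::-1]
b=cv2.resize(b,None,fx=2.6,fy=2.6,interpolation=2);a=a[:, 130:530]
cv2.imwrite("pics/ws3.png",np.hstack([a[:390],b]))
E
```

```text
clock: 3.95
eef_pos: [475.0, 189.1, 170.5]
tcp_rot: [-3.141, 0.001, 1.002]
contact_force: [0.7, -0.4, -0.6]
opening: 0.589
grasp_force: 0.0
3.95 along -37.1 across -0.4 z 170.5 yaw [-3.1411e+00  7.0000e-04  1.0018e+00] F [ 0.7 -0.4 -0.6]
[0.0004 0.0001 0.0005] [-0.0005  0.0007 -0.002 ]
```

View pics/ws3.png

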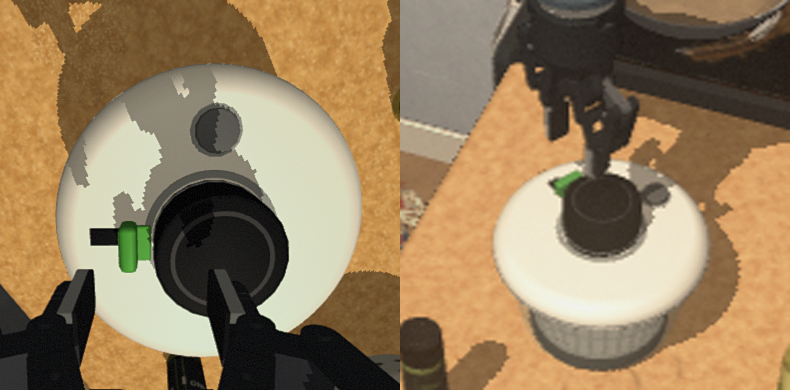

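The tips are still above the knob. The left finger is outside the tab and the right one is over the knob, so I'll continue down to contact.

```bash
python3 -m crank '[[0.0002,0,0.004,0,0,0,0.41],[0.0002,0,0.008,0,0,0,0.41],[0.0002,0,0.012,0,0,0,0.41],[0.0002,0,0.016,0,0,0,0.41],[0.0002,0,0.018,0,0,0,0.41]]'; python3 d.py 150
```

```text
clock: 4.55
eef_pos: [475.1, 189.3, 152.4]
tcp_rot: [-3.141, 0.001, 1.002]
contact_force: [-0.4, -0.2, 0.0]
opening: 0.587
grasp_force: 0.0
4.55 along -37.1 across -0.2 z 152.4 yaw [-3.1412e+00  6.0000e-04  1.0017e+00] F [-0.4 -0.2  0. ]
[0.0002 0.0001 0.0024] [-0.0004  0.0006 -0.0021]
```

```bash
python3 -m crank '[[0,0,0.003,0,0,0,0.41],[0,0,0.006,0,0,0,0.41],[0,0,0.009,0,0,0,0.41],[0,0,0.009,0,0,0,0.41]]'; python3 d.py 140
```

```text
clock: 4.95
eef_pos: [475.2, 189.3, 143.6]
tcp_rot: [-3.141, 0.0, 1.002]
contact_force: [-0.2, -0.6, 1.5]
opening: 0.591
grasp_force: 0.0
4.95 along -37.1 across -0.1 z 143.6 yaw [-3.1413e+00  4.0000e-04  1.0018e+00] F [-0.2 -0.6  1.5]
[0.0001 0.0001 0.0036] [-0.0003  0.0004 -0.002 ]
```

```bash
python3 -m crank '[[0,0,0.002,0,0,0,0.41],[0,0,0.004,0,0,0,0.41],[0,0,0.004,0,0,0,0.41]]'; python3 -m crank '[[0,0,0.002,0,0,0,0.41],[0,0,0.004,0,0,0,0.41],[0,0,0.004,0,0,0,0.41]]';python3 d.py 140
```

```text
clock: 5.25
eef_pos: [475.4, 189.4, 140.0]
tcp_rot: [3.142, -0.0, 1.002]
contact_force: [-1.0, -0.8, 3.4]
opening: 0.589
grasp_force: 1.9
clock: 5.55
eef_pos: [475.4, 189.4, 135.9]
tcp_rot: [3.141, -0.0, 1.002]
contact_force: [-1.3, -1.2, 4.4]
opening: 0.592
grasp_force: 2.2
5.55 along -36.9 across 0.1 z 135.9 yaw [ 3.1415e+00 -1.0000e-04  1.0018e+00] F [-1.3 -1.2  4.4]
[-0.0001 -0.0001 -0.0041] [ 0.0001 -0.0001 -0.0019]
```

Contact came at about z=143, as triangulated. I'll press on; full depth should be at about 109.

```bash
python3 -m crank '[[0,0,0.003,0,0,0,0.41],[0,0,0.006,0,0,0,0.41],[0,0,0.009,0,0,0,0.41],[0,0,0.012,0,0,0,0.41],[0,0,0.014,0,0,0,0.41]]'; python3 d.py 120
python3 - <<'E'
from h import *
from rig import cams
a=cams.grab_frame("wrist")["image"][...,::-1];b=cams.grab_frame("side")["image"][50:200,220:370,::-1]
b=cv2.resize(b,None,fx=2.6,fy=2.6,interpolation=2);a=a[:, 130:530]
cv2.imwrite("pics/ws4.png",np.hstack([a[:390],b]))
E
```

```text
clock: 6.05
eef_pos: [475.5, 189.4, 121.9]
tcp_rot: [3.141, -0.0, 1.002]
contact_force: [-1.6, -1.3, 7.3]
opening: 0.591
grasp_force: 3.3
6.05 along -36.9 across 0.2 z 121.9 yaw [ 3.1415e+00 -1.0000e-04  1.0018e+00] F [-1.6 -1.3  7.3]
[-0.0002 -0.0001  0.0019] [ 0.0001 -0.0001 -0.002 ]
```

View pics/ws4.png

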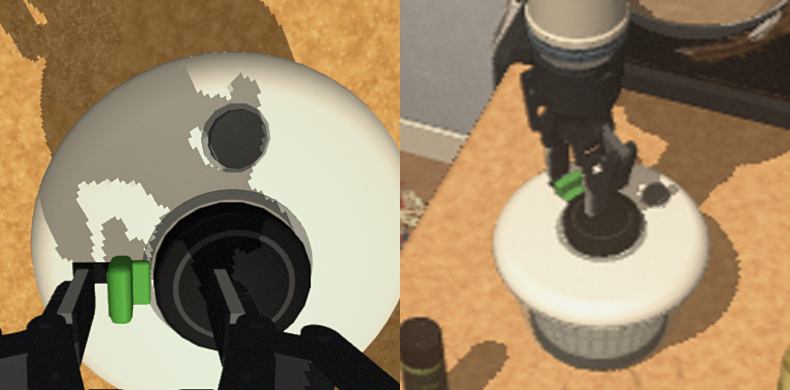

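The knob is partly down, finger A is on the knob and finger B is just outside the tab and level with it. I'll press to the stop.

```bash
python3 -m crank '[[0,0,0.003,0,0,0,0.41],[0,0,0.006,0,0,0,0.41],[0,0,0.009,0,0,0,0.41],[0,0,0.011,0,0,0,0.41],[0,0,0.011,0,0,0,0.41]]';  python3 -m crank '[[0,0,0.001,0,0,0,0.41],[0,0,0.002,0,0,0,0.41],[0,0,0.002,0,0,0,0.41]]'; python3 d.py 110
```

```text
clock: 6.65
eef_pos: [475.5, 189.5, 111.0]
tcp_rot: [3.141, -0.0, 1.002]
contact_force: [-3.0, -0.7, 8.7]
opening: 0.592
grasp_force: 4.0
clock: 6.95
eef_pos: [475.5, 189.4, 109.2]
tcp_rot: [3.141, -0.0, 1.002]
contact_force: [-1.4, -0.6, 7.9]
opening: 0.588
grasp_force: 4.2
6.95 along -36.8 across 0.2 z 109.2 yaw [ 3.1414e+00 -2.0000e-04  1.0018e+00] F [-1.4 -0.6  7.9]
[-0.0002 -0.0002 -0.0008] [ 0.0002 -0.0002 -0.002 ]
```

```bash
for i in 1 2; do python3 -m crank '[[0,0,0.001,0,0,0,0.41],[0,0,0.001,0,0,0,0.41]]' | grep -E "eef|contact"; done
```

```text
eef_pos: [475.7, 189.5, 109.0]
contact_force: [-5.6, -1.1, 17.8]
eef_pos: [475.8, 189.5, 108.9]
contact_force: [-9.1, -2.2, 27.4]
```

Stop reached at z≈109. I'll ease off slightly and then slide along +y (toward the knob).

```bash
python3 -m crank '[[0,0,-0.002,0,0,0,0.41],[0,0,-0.002,0,0,0,0.41],[0,0,-0.002,0,0,0,0.41]]' | grep -E "eef|contact"; python3 -m crank '[[0,0.002,0,0,0,0,0.41],[0,0.004,0,0,0,0,0.41],[0,0.006,0,0,0,0,0.41],[0,0.008,0,0,0,0,0.41],[0,0.01,0,0,0,0,0.41]]';python3 d.py 109.5 -17
```

```text
eef_pos: [475.5, 189.4, 109.4]
contact_force: [-1.5, -0.9, 8.6]
clock: 8.15
eef_pos: [483.4, 184.7, 109.2]
tcp_rot: [-3.14, -0.001, 1.001]
contact_force: [-5.5, 3.2, 9.7]
opening: 0.585
grasp_force: 5.3
8.15 along -27.6 across 0.4 z 109.2 yaw [-3.1404e+00 -6.0000e-04  1.0014e+00] F [-5.5  3.2  9.7]
[-0.0004  0.0106 -0.0003] [-0.0012 -0.0006 -0.0024]
```

```bash
python3 -m crank '[[0,0.002,0,0,0,0,0.41],[0,0.004,0,0,0,0,0.41],[0,0.006,0,0,0,0,0.41],[0,0.008,0,0,0,0,0.41],[0,0.008,0,0,0,0,0.41]]' | grep -E "eef|contact"; for i in 1 2; do python3 -m crank '[[0,0.001,0,0,0,0,0.41],[0,0.001,0,0,0,0,0.41]]' | grep -E "eef|contact"; done; python3 d.py 109.5 -17
```

```text
eef_pos: [490.4, 180.3, 109.2]
contact_force: [-4.7, 2.8, 8.5]
eef_pos: [491.1, 179.8, 109.2]
contact_force: [-4.1, 3.0, 7.9]
eef_pos: [491.9, 179.3, 109.2]
contact_force: [-4.6, 3.4, 9.1]
9.05 along -17.6 across 0.4 z 109.2 yaw [-3.1405e+00 -6.0000e-04  1.0015e+00] F [-4.6  3.4  9.1]
[-0.0004  0.0006 -0.0003] [-0.0011 -0.0006 -0.0023]
```

```bash
for i in 1 2 3; do python3 -m crank '[[0,0.001,0,0,0,0,0.41],[0,0.001,0,0,0,0,0.41]]' | grep -E "eef|contact"; done; python3 d.py 109.5 -17
python3 - <<'E'
from h import *
from rig import cams
a=cams.grab_frame("wrist")["image"][...,::-1];b=cams.grab_frame("side")["image"][50:200,220:370,::-1]
b=cv2.resize(b,None,fx=2.6,fy=2.6,interpolation=2);a=a[:, 130:530]
cv2.imwrite("pics/ws5.png",np.hstack([a[:390],b]))
E
```

```text
eef_pos: [492.7, 178.8, 109.2]
contact_force: [-5.2, 4.5, 9.0]
eef_pos: [493.4, 178.4, 109.4]
contact_force: [-6.8, 4.9, 11.2]
eef_pos: [494.1, 178.0, 109.5]
contact_force: [-7.3, 4.3, 13.6]
9.65 along -15.0 across 0.5 z 109.5 yaw [-3.1398e+00 -6.0000e-04  1.0014e+00] F [-7.3  4.3 13.6]
[-0.0005 -0.002   0.    ] [-0.0017 -0.0006 -0.0024]
```

View pics/ws5.png

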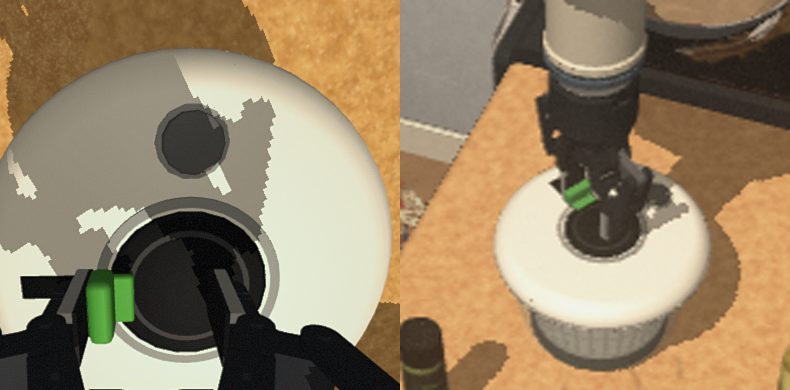

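The picture shows the green tongue over the knob's edge: nose at crop column 134, tab face at about 88, knob right edge at about 265. I'll check how far home the slide is.

Run:
```python
from h import *
from rig import r,cams
w=cams.grab_frame("wrist");s=r.sense();T=R.from_euler('xyz',s["tcp_rot"])
k=np.array([506.5,169.5,0]);ax=np.array([np.cos(-.567),np.sin(-.567),0])
for n,u,v,z in(("nose",134,300,142),("tab outer",87.5,306,154),("knobR",265.5,283,132),("wellR",280,280,130),("wellL",100,280,130)):
    print(n,((plane(w,u+130,v,z)-k)@ax).round(1))
```

```text
nose -20.5
tab outer -37.8
knobR 38.0
wellR 45.1
wellL -36.4
```

The nose is 58.5 mm from the knob's far edge, against about 60 when home, and the push force rose, so the slide is home. I'll nudge it once more, back off slightly, then lift.

```bash
python3 -m crank '[[0,0.001,0,0,0,0,0.41],[0,0.002,0,0,0,0,0.41],[0,0.002,0,0,0,0,0.41]]' | grep -E "eef|contact"; python3 -m crank '[[0,-0.003,0,0,0,0,0.41],[0,-0.006,0,0,0,0,0.41],[0,-0.006,0,0,0,0,0.41]]' | grep -E "eef|contact"; python3 -m crank '[[0,0,-0.004,0,0,0,0.41],[0,0,-0.01,0,0,0,0.41],[0,0,-0.025,0,0,0,0.41],[0,0,-0.05,0,0,0,0.41],[0,0,-0.08,0,0,0,0.41]]'; python3 -m crank '[[0,0,-0.03,0,0,0,0.41],[0,0,-0.06,0,0,0,0.41],[0,0,-0.08,0,0,0,0.41],[0,0,-0.08,0,0,0,0.41],[0,0,-0.08,0,0,0,0.41]]'
python3 - <<'E'
from h import *
from rig import cams
a=cams.grab_frame("wrist")["image"][...,::-1];b=cams.grab_frame("side")["image"][50:200,220:370,::-1]
b=cv2.resize(b,None,fx=2.6,fy=2.6,interpolation=2);a=a[:, 130:530]
cv2.imwrite("pics/ws6.png",np.hstack([a[:390],b]))
E
```

```text
eef_pos: [495.8, 176.9, 109.9]
contact_force: [-9.4, 4.4, 17.6]
eef_pos: [492.3, 179.5, 109.6]
contact_force: [-0.7, -0.7, 7.6]
clock: 10.9
eef_pos: [490.5, 178.8, 188.6]
tcp_rot: [-3.14, 0.002, 1.002]
contact_force: [0.6, -0.6, 0.3]
opening: 0.587
grasp_force: 0.0
clock: 11.4
eef_pos: [491.2, 179.1, 268.5]
tcp_rot: [-3.141, 0.0, 1.002]
contact_force: [0.1, 0.1, 0.8]
opening: 0.59
grasp_force: 0.0
```

View pics/ws6.png

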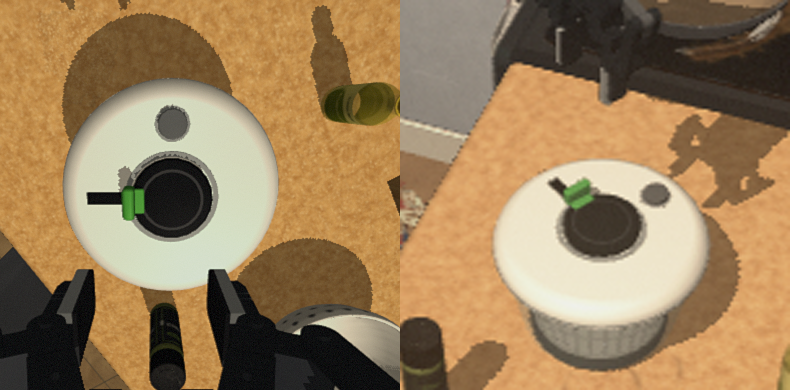

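The knob stays down, with the tongue over its edge: nose at column 144, knob from 130 to 212, which is about 60 mm from nose to far edge, so home. Nothing else has moved.

```bash
python3 -m crank '[[0,0,-0.01,0,0,0,0.41],[0,0,-0.01,0,0,0,0.41],[0,0,-0.01,0,0,0,0.41]]' | grep contact; python3 -c "
from rig import sign_off
print(sign_off())"
```

```text
contact_force: [-0.3, 0.6, 0.4]
the job is handed in; nothing more can be done
None
```

The pump knob is pressed down and held by the lock slide alone (home by camera measurement), the hand is clear, and the job is handed in; no verdict came back.

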